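# Put the oval finger planes back in their fitted tray

### The job

Carving is done for today: put the four oval bronze finger planes back in the storage tray, each lying flat on the felt of the oval recess cut for its size. The two square-ended planes do not belong in this tray: leave them where they lie. Set the planes down gently, do not drop them, and let go of everything.

Things in the scene. Friction and masses are not known exactly. Their poses are not given: they have to be found in the camera images.
- oval_large: The largest of four oval finger planes: bronze, boat-shaped, oval from above, 74 long (x), 36 wide (y), 34 mm high at mid-length, rim lower at the ends; a steel iron slopes up at the -x end to 8 mm above the rim. Loose, on its flat sole; origin at the sole's middle, z up. Grip across the width at mid-length, fingertips over 8 mm above the sole so that they clear the tray.
- oval_medium: The second largest of four oval finger planes: bronze, boat-shaped, oval from above, 58 long (x), 29 wide (y), 30 mm high at mid-length, rim lower at the ends; a steel iron slopes up at the -x end to 8 mm above the rim. Loose, on its flat sole; origin at the sole's middle, z up. Grip across the width at mid-length, fingertips over 8 mm above the sole so that they clear the tray.
- oval_small: The third largest of four oval finger planes: bronze, boat-shaped, oval from above, 44 long (x), 23 wide (y), 27 mm high at mid-length, rim lower at the ends; a steel iron slopes up at the -x end to 8 mm above the rim. Loose, on its flat sole; origin at the sole's middle, z up. Grip across the width at mid-length, fingertips over 8 mm above the sole so that they clear the tray.
- oval_tiny: The smallest of four oval finger planes: bronze, boat-shaped, oval from above, 32 long (x), 18 wide (y), 24 mm high at mid-length, rim lower at the ends; a steel iron slopes up at the -x end to 8 mm above the rim. Loose, on its flat sole; origin at the sole's middle, z up. Grip across the width at mid-length, fingertips over 8 mm above the sole so that they clear the tray.
- square_long: A square-ended plane that does not belong in the tray: same bronze, iron and wedge, but a straight-sided, rectangular body, 62 x 29 x 30 mm (x, y, z), with four sharp corners. Loose; origin at the middle of its sole. To be left where it lies.
- square_short: A square-ended plane that does not belong in the tray: same bronze, iron and wedge, but a straight-sided, rectangular body, 44 x 23 x 27 mm (x, y, z), with four sharp corners. Loose; origin at the middle of its sole. To be left where it lies.
- recess_large: The largest of four oval, felt-floored recesses, for the largest oval plane (either way round): 88 long (x), 50 mm wide (y), 6 deep, in a fixed maple block 112 x 72 mm. Origin: recess centre, 6 mm below the felt, 12 below the block's top; z up. The blocks lie two by two (centres 112 apart in x, 72 in y), in any order, in a dark tray 240 x 160; its rim stands 2 mm above them.
- recess_medium: The second largest of four oval, felt-floored recesses, for the second largest oval plane (either way round): 72 long (x), 43 mm wide (y), 6 deep, in a fixed maple block 112 x 72 mm. Origin: recess centre, 6 mm below the felt, 12 below the block's top; z up. The blocks lie two by two (centres 112 apart in x, 72 in y), in any order, in a dark tray 240 x 160; its rim stands 2 mm above them.
- recess_small: The third largest of four oval, felt-floored recesses, for the third largest oval plane (either way round): 58 long (x), 37 mm wide (y), 6 deep, in a fixed maple block 112 x 72 mm. Origin: recess centre, 6 mm below the felt, 12 below the block's top; z up. The blocks lie two by two (centres 112 apart in x, 72 in y), in any order, in a dark tray 240 x 160; its rim stands 2 mm above them.
- recess_tiny: The smallest of four oval, felt-floored recesses, for the smallest oval plane (either way round): 46 long (x), 32 mm wide (y), 6 deep, in a fixed maple block 112 x 72 mm. Origin: recess centre, 6 mm below the felt, 12 below the block's top; z up. The blocks lie two by two (centres 112 apart in x, 72 in y), in any order, in a dark tray 240 x 160; its rim stands 2 mm above them.
There are look-alikes about, which are no part of the job. What is shaped like the oval_tiny but purple is not meant.

How it is judged:
By the outcome, as a careful person would: the job done as asked, in the order asked, and still so for the second after the job is handed in, with the robot touching nothing.
It also fails if it takes over 104 s, if anything falls off the work surface, if the arm or the gripper's body presses on something with over 40 N, if the wrist force passes 120 N, or if a joint passes its speed limit or range.

### The arm

A 7-joint arm with a two-finger parallel gripper is mounted at the origin on the work surface. World frame = base frame: x ahead of the robot, y to its left, z up, the work surface at z = 0. Lengths are in m, angles in rad, forces in N, time in s.
With the tool pointing down it reaches from about 0.425 to 1.025 m from the base axis. Payload 9.4 kg.
Tool frame: the origin (TCP) lies at the very end of the fingers, on their centre line; the grasp point (between the pads) lies 19 mm behind it; z points along the fingers, y is the line along which they close (so a half turn about z gives the same grasp; the last joint's range is limited). The gripper opens to 85 mm and grips with 20 to 120 N. Pads are 22 mm wide; open, the fingers measure 114 mm over their backs; the gripper's body (76 mm by 85 mm) begins 54 mm behind the grasp point. The pads swing forward as they close: fully open they stand 13 mm farther back than shut.
Start: joints at [-1.356, 0.599, -0.003, 1.599, 0.002, 0.943, -0.08], TCP at [0.209, 0.694, 0.231] pointing down, gripper open.
Joint ranges: [-2.57, 2.57], [-0.35, 1.97], [-1.29, 1.29], [0.11, 2.56], [-1.05, 4.19], [0.11, 1.86], [-2.63, 2.63]. Speed limits (rad/s): [2.22, 2.22, 3.01, 3.01, 3.14, 3.14, 3.14].

### API

Orientations are given as a rotation vector (axis times angle).
In Python, from workcell import bot gives the robot as it stands. The module is installed in compiled form; this text tells all that it offers.
- The arm moves only by the tool jog_arm, never from a script. Its argument "increments" is one flat list of numbers, 6 for each row, row after row: the shift along the tool's x, y, z in mm, then the turn, a rotation vector about the tool's x, y, z in rad. A call has 1 to 5 rows; each row shifts and turns the commanded pose from where the row before left it, along the tool's axes as they then stand; what a row does not reach is not made up. A row lasts 1/12 s, in which the tool goes at most 41.7 mm and 7.16 degrees, less where a joint would pass 70% of its speed; a pose out of reach is approached as far as the arm can. A call with a gripper value outside its range is refused whole. "jaw" is the closure, from 0 (fully open) to 1 (shut), set as the call begins (left out, the last holds). The fingers move at their own pace and stop on an object; the grip force is fixed at half the most. Time passes only in rows, so rows that do not move let the fingers close. It gives the time, the measured TCP pose, the force, the opening and the grip force at its end, in the units of the state.
- bot.read_state(): the state, without advancing time (a new reading comes with each control period).
- bot.grab_frame(name): name is "scene" or "side" or "wrist"; returns a dict with "pixels" (420x560x3 uint8, blue, green, red), "z_map" (420x560 float32, m along the optical axis (not along the pixel's ray), 0 where there is no reading), "mtx" (3x3 intrinsics, pixels), "cam_to_world" (4x4, takes a point from camera to world coordinates). Camera axes: x right, y down, z forward; pixel columns grow to the right and rows downward; lengths in m; the calibration is good to about 2 mm. The wrist camera is an equidistant fisheye: a pixel r from the principal point sees the ray r / f radians off the axis. A picture is of the moment at which its call begins.
- bot.hand_in(): hands the job in; it is judged then, once.
Trained networks look in a picture, given as the dict that the camera call returned (one of the last four; its "shot" number tells which), for a name from the list of things; names that differ only in an ending like _2 or _b are one class to them, and where a whole thing is asked for, a point or a joint stands for the part that bears it (a point fixed in the world has none). Each returns a list of dicts, best first, with "p" (0 to 1); they miss things now and then, are a little off and sometimes report something else, mostly with a low value. They report only what shows in the picture. A call takes as long as a camera call. They do not tell look-alikes from the thing itself.
- bot.recognise(picture, name): "rect" ([left, top, width, height] in pixels, round what is visible of it).
- bot.masks_of(picture, name): "pixels" (420x560 bool, what is visible of it) and "rect" ([left, top, width, height] in pixels, round what is visible of it).
- bot.tip_of(picture, name): "xy" ([column, row] in pixels: a listed point, or the origin of a listed thing).
The state is a dict: "t": time; "joints": joint angles; "qd": joint speeds; "effort": joint torques, N m; "position": TCP position; "orientation": TCP orientation; "force": force on the tool from outside, world axes, zero at the start; "ft_torque": the same for the moment, N m; "finger_gap": finger opening in m; "gripper_force": force on a finger pad.
Only numpy, scipy, OpenCV 4.12 (cv2) and the standard library are available. Lean on these libraries where they do the work, as an engineer would, in place of code of your own. Each camera call takes 0.05 s, during which the arm holds its last target. There are 200 camera calls.

## Working session

There is one attempt and no reset: what is moved stays moved. The work goes in short steps, Python scripts to look and compute and a tool call to move; the robot and the scene stay as the last step left them, time stands still between calls to the robot, and variables do not carry over. Pictures are saved under pics/ and viewed, at most 14 in all, crops included, and the job is handed in when it is done.

Besides the shell and the picture viewer there is one more tool, called after "Emit:" as a command line: name --argument value ..., lists and objects as JSON in quotes. jog_arm: Moves the arm, as the interface text tells. Its arguments: {"type":"object","properties":{"increments":{"type":"array","items":{"type":"number"}},"jaw":{"type":"number"}},"required":["increments"]}

```bash
mkdir -p pics; cat > h.py <<'E'
import numpy as np, cv2
from workcell import bot
def w(f,u,v,z=None):
    K=f["mtx"]; z=f["z_map"][int(v),int(u)] if z is None else z
    p=np.array([(u-K[0,2])/K[0,0]*z,(v-K[1,2])/K[1,1]*z,z,1])
    return (f["cam_to_world"]@p)[:3]
def cloud(f):
    K=f["mtx"]; z=f["z_map"]; v,u=np.mgrid[:420,:560]
    P=np.stack([(u-K[0,2])/K[0,0]*z,(v-K[1,2])/K[1,1]*z,z],-1)
    return P@f["cam_to_world"][:3,:3].T+f["cam_to_world"][:3,3]
E
python3 - <<'E'
from h import *
for n in ["scene","side"]:
    f=bot.grab_frame(n); cv2.imwrite(f"pics/{n}0.png",f["pixels"])
    np.savez(f"{n}0.npz",**{k:f[k] for k in ("pixels","z_map","mtx","cam_to_world")})
    C=cloud(f); print(n,f["cam_to_world"].round(3).tolist())
    for o in ["oval_large","oval_medium","oval_small","oval_tiny","square_long","square_short","recess_large","recess_medium","recess_small","recess_tiny"]:
        for m in bot.masks_of(f,o)[:3]:
            M=m["pixels"]&(f["z_map"]>0); q=C[M]
            print(o,round(m["p"],2),[int(x) for x in m["rect"]],np.median(q,0).round(3),q[:,2].max().round(3))
print(bot.read_state())
E
```

```text
scene [[0.83, 0.345, -0.438, 0.988], [0.557, -0.539, 0.632, -0.656], [-0.018, -0.769, -0.64, 0.674], [0.0, 0.0, 0.0, 1.0]]
oval_large 0.8 [149, 274, 40, 30] [ 0.483 -0.294  0.028] 0.048
oval_medium 0.67 [290, 231, 32, 29] [ 0.625 -0.079  0.026] 0.042
oval_small 0.74 [244, 265, 24, 28] [ 0.606 -0.195  0.025] 0.041
oval_tiny 0.83 [168, 366, 21, 27] [ 0.62  -0.406  0.017] 0.032
oval_tiny 0.57 [209, 317, 24, 21] [ 0.616 -0.306  0.024] 0.036
square_long 0.6 [217, 204, 35, 23] [ 0.459 -0.081  0.027] 0.042
square_short 0.64 [189, 237, 21, 20] [ 0.461 -0.187  0.026] 0.041
recess_large 0.74 [288, 145, 51, 18] [0.473 0.22  0.017] 0.022
recess_medium 0.71 [280, 157, 52, 24] [0.484 0.149 0.017] 0.022
recess_small 0.91 [321, 163, 57, 30] [0.594 0.165 0.018] 0.022
recess_small 0.19 [334, 152, 50, 27] [0.584 0.232 0.018] 0.021
recess_tiny 0.84 [332, 151, 53, 26] [0.585 0.234 0.018] 0.021
side [[0.985, -0.108, 0.133, 0.355], [-0.171, -0.632, 0.756, -1.097], [0.002, -0.768, -0.641, 0.951], [0.0, 0.0, 0.0, 1.0]]
oval_large 0.63 [253, 282, 30, 21] [ 0.476 -0.298  0.028] 0.048
oval_medium 0.69 [297, 219
[... 887 characters left out ...]
ints': array([-1.35570465,  0.59928996, -0.00249449,  1.5993873 ,  0.00176917,
        0.9429105 , -0.07978245]), 'qd': array([-2.21054159e-04,  6.32207378e-05, -6.43051628e-04,  5.27422167e-04,
       -1.07072103e-03,  9.40891632e-04,  6.75511204e-05]), 'effort': array([ 5.99074701e-04, -7.76226211e+01,  1.56389426e+00, -2.58379126e+01,
        1.24053677e-02,  2.16376036e-03, -8.88241800e-06]), 'position': array([0.20856275, 0.69435694, 0.2312866 ]), 'orientation': array([4.56691536e-01, 3.10819551e+00, 8.50227787e-06]), 'force': array([ 0.02900323, -0.05706527,  0.03148821]), 'ft_torque': array([0.00666094, 0.01011673, 0.01045631]), 'gripper_force': 0.0, 'finger_gap': 0.08513190774926993}
```

```bash
python3 - <<'E'
from h import *
a=np.load("scene0.npz")["pixels"]
cv2.imwrite("pics/c0.png",cv2.resize(a[130:410,120:400],None,fx=2.1,fy=2.1,interpolation=cv2.INTER_CUBIC))
E
```

```text
(no output)
```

View pics/c0.png

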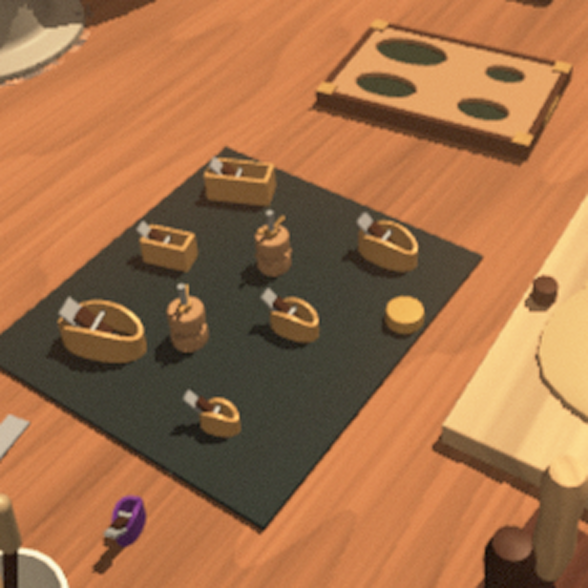

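Large plane is at (168,289), medium (305,245), small (256,280) and tiny (222,327), all bronze ovals on the mat. Not to be taken: the purple boat (180,378), squares (234,215) and (199,247), bottles (250,248) and (209,283), and the disc (312,280). The recesses are in the tray: large (316,154), tiny (360,165), medium (303,170), small (350,182).

```bash
python3 - <<'E'
from h import *
from scipy.spatial.transform import Rotation as R
F=[dict(np.load(f"{n}0.npz")) for n in ("scene","side")]
Cs=[cloud(f) for f in F]
A=np.concatenate([c[f["z_map"]>0] for c,f in zip(Cs,F)])
m=(abs(A[:,0]-.54)<.02)&(abs(A[:,1]+.25)<.02); print("mat z",np.median(A[m,2]))
for n,x,y in [("L",.48,-.297),("M",.62,-.08),("S",.603,-.195),("T",.614,-.307)]:
    m=(np.hypot(A[:,0]-x,A[:,1]-y)<.05)&(A[:,2]>.01)&(A[:,2]<.06); q=A[m]
    r=cv2.minAreaRect((q[:,:2]*1000).astype(np.float32)); print(n,r)
# any tall things
for x,y in [(.54,-.13),(.53,-.24)]:
    m=(np.hypot(A[:,0]-x,A[:,1]-y)<.05)&(A[:,2]>.03); q=A[m]; print("bottle",len(q),q.min(0).round(3),q.max(0).round(3))
# tray: dark felt blobs in top-view
for c,f in zip(Cs,F):
    g=f["pixels"].max(2)<75; m=g&(abs(c[...,0]-.53)<.13)&(abs(c[...,1]-.19)<.11)&(c[...,2]>.003)&(c[...,2]<.022)
    k,l,s,_=cv2.connectedComponentsWithStats(m.astype(np.uint8))
    for i in range(1,k):
        if s[i,4]>40:
            q=c[l==i]; r=cv2.minAreaRect((q[:,:2]*1000).astype(np.float32)); print("felt",s[i,4],np.round(r[0]),np.round(r[1]),round(r[2]),np.median(q[:,2]).round(4))
print(R.from_rotvec(bot.read_state()["orientation"]).as_matrix().round(3))
f=bot.grab_frame("wrist"); cv2.imwrite("pics/w0.png",f["pixels"]); print(f["mtx"],f["cam_to_world"].round(3))
E
```

```text
mat z 0.022217004855864753
L ((481.1360778808594, -305.03192138671875), (83.90633392333984, 81.66230010986328), 79.47980499267578)
M ((617.2423095703125, -81.0537109375), (72.53010559082031, 86.51019287109375), 37.31006622314453)
S ((600.4102783203125, -191.21240234375), (84.62918853759766, 87.53690338134766), 57.282535552978516)
T ((612.999755859375, -308.86456298828125), (86.26761627197266, 88.28978729248047), 61.76493453979492)
bottle 379 [ 0.528 -0.154  0.03 ] [ 0.561 -0.122  0.072]
bottle 497 [ 0.491 -0.286  0.03 ] [ 0.554 -0.231  0.072]
felt 160 [473. 220.] [43. 78.] 88 0.0136
felt 69 [594. 166.] [27. 48.] 82 0.0131
felt 122 [484. 149.] [39. 63.] 75 0.0128
felt 369 [537. 107.] [ 66. 242.] 85 0.0101
[[-0.958  0.288  0.   ]
 [ 0.288  0.958  0.   ]
 [-0.     0.    -1.   ]]
[[325.1922621    0.         279.54250001]
 [  0.         325.1922621  210.47613632]
 [  0.           0.           1.        ]] [[ 0.288  0.91   0.299  0.131]
 [ 0.958 -0.273 -0.09   0.717]
 [-0.     0.312 -0.95   0.374]
 [ 0.     0.     0.     1.   ]]
```

View pics/w0.png

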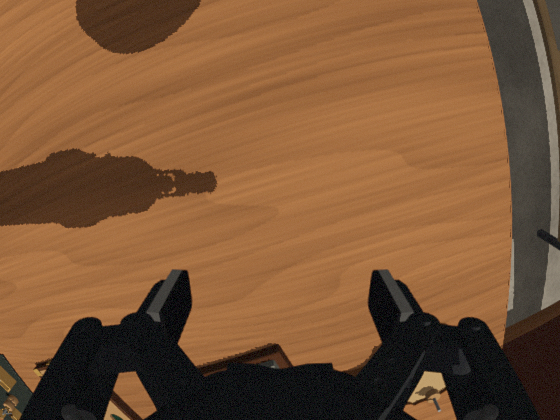

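The wrist view shows bare table with a bottle-shaped shadow (110,185). The tray is barely visible at the bottom edge (280,350). I'll redo the plane fits with a proper height cut.

```bash
cat >> h.py <<'E'
def tomat(rv):
    return cv2.Rodrigues(np.array(rv,float))[0]
def to(x,y,yaw_close,z):
    """print tool-frame increment to place TCP at x,y,z with closing line at yaw_close (deg, world), tool down"""
    s=bot.read_state(); M=tomat(s["orientation"]); d=M.T@(np.array([x,y,z])-s["position"])*1000
    cur=np.degrees(np.arctan2(M[1,1],M[0,1])); dy=(yaw_close-cur+90)%180-90
    print("inc mm",d.round(1),"turn about tool z (rad)",round(-np.radians(dy),3),"q7",s["joints"][6].round(2),"pos",s["position"].round(4),"tilt",M[:,2].round(3))
E
python3 - <<'E'
from h import *
F=[dict(np.load(f"{n}0.npz")) for n in ("scene","side")]
A=[];B=[]
for f in F:
    c=cloud(f); g=f["z_map"]>0; A.append(c[g]); B.append(f["pixels"][g])
A=np.concatenate(A);B=np.concatenate(B).astype(int)
h,_=np.histogram(A[(abs(A[:,0]-.53)<.1)&(abs(A[:,1]+.2)<.15),2],bins=np.arange(-.005,.06,.002)); print(h)
for n,x,y in [("L",.48,-.297),("M",.62,-.08),("S",.603,-.195),("T",.614,-.307)]:
    m=(np.hypot(A[:,0]-x,A[:,1]-y)<.045)&(A[:,2]>.014)&(A[:,2]<.06)&(B[:,2]-B[:,0]>35); q=A[m]
    r=cv2.minAreaRect((q[:,:2]*1000).astype(np.float32)); print(n,len(q),np.round(r[0]),np.round(r[1]),round(r[2]))
for f in F:
    print([w(f,*p).round(3) for p in ([(195,262)] if f is F[0] else [])])
E
```

```text
[   1    1    5  154 2718 7868 3825  921  334  239  252  302  316  371
  345  337  388  438  463  429  384  300  193  184  229  116   32   22
   29   31   25   17]
L 1235 [ 480. -289.] [77. 41.] 17
M 676 [623. -72.] [60. 34.] 5
S 485 [ 603. -190.] [49. 26.] 6
T 342 [ 614. -304.] [36. 23.] 43
[array([ 0.463, -0.204,  0.004])]
[]
```

Emit:
jog_arm --increments '[-30,-26,-1,0,0,0,-30,-26,-1,0,0,0,-30,-26,-1,0,0,0,-30,-26,-1,0,0,0,-30,-26,-1,0,0,0]'

```text
t: 1.57
position: [0.3155, 0.5251, 0.2364]
orientation: [0.456, 3.108, 0.0]
force: [1.0, 0.6, -0.4]
finger_gap: 0.0855
gripper_force: 0.0
```

Emit:
jog_arm --increments '[-30,-26,-1,0,0,0,-30,-26,-1,0,0,0,-30,-26,-1,0,0,0,-30,-26,-1,0,0,0,-30,-26,-1,0,0,0]'

```text
t: 1.98
position: [0.4219, 0.3574, 0.2416]
orientation: [0.456, 3.108, 0.001]
force: [0.5, 1.1, -0.2]
finger_gap: 0.0853
gripper_force: 0.0
```

Emit:
jog_arm --increments '[-30,-26,-1,0,0,0,-30,-26,-1,0,0,0,-30,-26,-1,0,0,0,-30,-26,-1,0,0,0,-30,-26,-1,0,0,0]'

```text
t: 2.4
position: [0.5282, 0.1896, 0.2467]
orientation: [0.457, 3.108, 0.001]
force: [0.8, 0.0, 0.6]
finger_gap: 0.0856
gripper_force: 0.0
```

Emit:
jog_arm --increments '[0,0,0,0,0,0.12,0,0,0,0,0,0.12,0,0,0,0,0,0.12,0,0,0,0,0,0.12,0,0,0,0,0,0.12]'

```text
t: 2.82
position: [0.5275, 0.1912, 0.2465]
orientation: [1.364, 2.83, 0.001]
force: [0.1, 0.5, -0.7]
finger_gap: 0.0857
gripper_force: 0.0
```

Emit:
jog_arm --increments '[0,0,0,0,0,0.12,0,0,0,0,0,0.12,0,0,0,0,0,0.12,0,0,0,0,0,0.12,0,0,0,0,0,0.12]'

```text
t: 3.23
position: [0.5274, 0.1914, 0.2465]
orientation: [2.139, 2.301, 0.001]
force: [-0.1, 0.5, 0.5]
finger_gap: 0.0853
gripper_force: 0.0
```

Emit:
jog_arm --increments '[0,0,0,0,0,0.12,0,0,0,0,0,0.12,0,0,0,0,0,0.12,0,0,0,0,0,0.12,0,0,0,0,0,0.12]'

```text
t: 3.65
position: [0.5274, 0.1915, 0.2465]
orientation: [-2.723, -1.566, -0.001]
force: [-0.2, 0.1, 0.1]
finger_gap: 0.0852
gripper_force: 0.0
```

Emit:
jog_arm --increments '[0,0,0,0,0,0.12,0,0,0,0,0,0.12,0,0,0,0,0,0.12,0,0,0,0,0,0.12,0,0,0,0,0,0.12]'

```text
t: 4.07
position: [0.5274, 0.1916, 0.2465]
orientation: [-3.064, -0.692, -0.001]
force: [0.4, 0.6, -0.7]
finger_gap: 0.0855
gripper_force: 0.0
```

Emit:
jog_arm --increments '[0,0,0,0,0,0.12,0,0,0,0,0,0.12,0,0,0,0,0,0.05,0,0,0,0,0,0]'

```text
t: 4.4
position: [0.5273, 0.1917, 0.2462]
orientation: [3.131, 0.248, 0.0]
force: [0.1, -0.2, -0.8]
finger_gap: 0.0849
gripper_force: 0.0
```

```bash
cat >> h.py <<'E'
def fcloud(f):
    K=f["mtx"]; v,u=np.mgrid[:420,:560]
    a=(u-K[0,2])/K[0,0]; b=(v-K[1,2])/K[1,1]; t=np.hypot(a,b)+1e-9; z=f["z_map"]
    k=z*np.tan(np.minimum(t,1.5))/t
    P=np.stack([a*k,b*k,z],-1)
    return P@f["cam_to_world"][:3,:3].T+f["cam_to_world"][:3,3]
E
python3 - <<'E'
from h import *
f=bot.grab_frame("wrist"); cv2.imwrite("pics/w1.png",f["pixels"]); C=fcloud(f)
R={}
for o in ["recess_large","recess_medium","recess_small","recess_tiny"]:
    for m in bot.masks_of(f,o)[:2]:
        q=C[m["pixels"]&(f["z_map"]>0)]
        print(o,round(m["p"],2),[int(x) for x in m["rect"]],np.median(q,0).round(3))
g=(f["pixels"].max(2)<90)&(abs(C[...,0]-.53)<.12)&(abs(C[...,1]-.19)<.1)&(f["z_map"]>0)&(C[...,2]<.03)
k,l,s,_=cv2.connectedComponentsWithStats(g.astype(np.uint8))
for i in range(1,k):
    if s[i,4]>300:
        q=C[l==i]; r=cv2.minAreaRect((q[:,:2]*1000).astype(np.float32)); print(s[i],np.round(r[0]),np.round(r[1]),round(r[2]),np.median(q[:,2]).round(4))
print(bot.read_state()["joints"].round(2))
E
```

```text
recess_large 0.81 [225, 169, 58, 85] [0.477 0.215 0.017]
recess_medium 0.91 [286, 172, 56, 85] [0.487 0.145 0.017]
recess_small 0.92 [284, 71, 64, 101] [0.595 0.162 0.018]
recess_small 0.71 [495, 244, 29, 42] [ 0.459 -0.175  0.025]
recess_tiny 0.74 [222, 68, 66, 100] [0.586 0.232 0.018]
recess_tiny 0.18 [494, 243, 25, 41] [ 0.458 -0.174  0.026]
[351  85   9  94 310] [592. 112.] [114.  11.] 8 0.0001
[ 301   98   30   49 1152] [595. 161.] [56. 34.] 10 0.0118
[239 103  27  38 793] [584. 233.] [43. 30.] 9 0.0118
[ 234  181   40   67 2034] [472. 216.] [86. 48.] 9 0.012
[ 296  188   34   54 1392] [484. 144.] [69. 41.] 10 0.0119
[341 192  13  49 301] [488.  99.] [68. 19.] 8 0.0193
[-0.99  0.48  0.8   1.99 -0.46  0.85 -1.35]
```

View pics/w1.png

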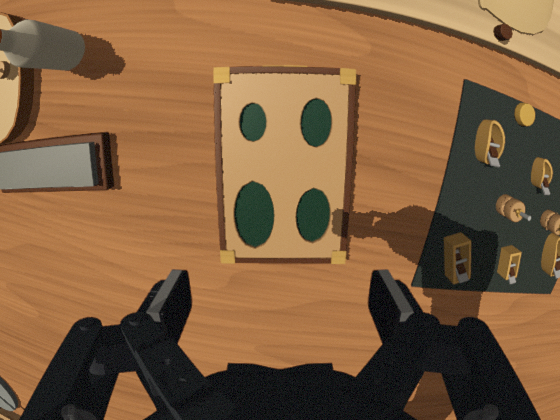

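The wrist view shows the tray squarely: tiny (252,122), small (315,122), large (254,214), medium (313,215). I have all four recess centres, at yaw 9°. Next I'll move over the mat.

Emit:
jog_arm --increments '[3,39,0,0,0,0,3,39,0,0,0,0,3,39,0,0,0,0,3,39,0,0,0,0,3,39,0,0,0,0]'

```text
t: 5.07
position: [0.5734, -0.0005, 0.2465]
orientation: [-3.131, -0.253, -0.001]
force: [0.1, -0.2, 0.6]
finger_gap: 0.085
gripper_force: 0.0
```

Emit:
jog_arm --increments '[3,39,0,0,0,0,3,39,0,0,0,0,3,39,0,0,0,0,3,39,0,0,0,0,0,0,0,0,0,0]'

```text
t: 5.48
position: [0.61, -0.1605, 0.2475]
orientation: [3.127, 0.237, 0.004]
force: [-0.7, -1.0, 0.9]
finger_gap: 0.0853
gripper_force: 0.0
```

```bash
cat > planes.py <<'E'
from h import *
import sys
f=bot.grab_frame("wrist"); cv2.imwrite("pics/%s.png"%sys.argv[1],f["pixels"]); C=fcloud(f); B=f["pixels"].astype(int)
m=(f["z_map"]>0)&(abs(C[...,0]-.55)<.15)&(abs(C[...,1]+.2)<.2)
print("mat",np.median(C[m&(B.max(2)<60)],0).round(4))
for n,x,y in [("L",.48,-.29),("M",.622,-.075),("S",.603,-.191),("T",.614,-.304)]:
    d=np.hypot(C[...,0]-x,C[...,1]-y)
    m=(d<.045)&(C[...,2]>.012)&(C[...,2]<.06)&(B[...,2]-B[...,0]>45)&(f["z_map"]>0)
    m2=cv2.morphologyEx(m.astype(np.uint8),cv2.MORPH_CLOSE,np.ones((3,3))); k,l,s,_=cv2.connectedComponentsWithStats(m2)
    i=1+np.argmax(s[1:,4]); q=C[(l==i)&m]; r=cv2.minAreaRect((q[:,:2]*1000).astype(np.float32))
    print(n,s[i],np.round(r[0],1),np.round(r[1]),round(r[2]),"zmax",q[:,2].max().round(4))
E
python3 planes.py w2; python3 -c "
from h import *
print(bot.read_state()['joints'].round(2)); to(.622,-.075,-85,.1)"
```

```text
mat [ 0.6199 -0.1654  0.3271]
L [344 259  27  51 522] [ 482.4 -286.5] [70. 33.] 17 zmax 0.0409
M [189 130  30  48 722] [625.7 -71.5] [30. 52.] 86 zmax 0.0398
S [293 165  21  37 421] [ 606.8 -189. ] [40. 23.] 9 zmax 0.0374
T [384 176  19  30 337] [ 615.7 -301.1] [32. 18.] 14 zmax 0.0353
[-0.31  0.56  0.73  1.84 -0.46  0.92 -0.78]
inc mm [ 24.6 -79.  146.6] turn about tool z (rad) 0.066 q7 -0.78 pos [ 0.6096 -0.1565  0.2468] tilt [ 0.001 -0.002 -1.   ]
```

View pics/w2.png

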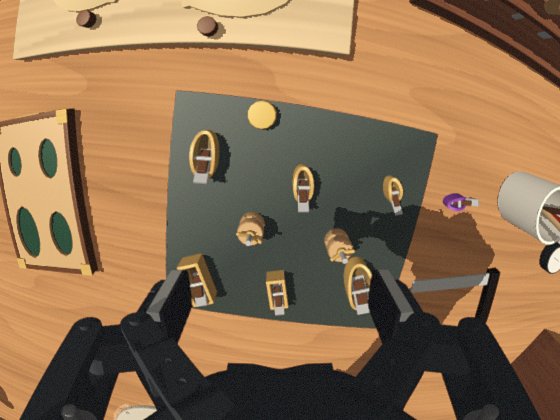

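The wrist view shows medium (204,157), small (303,187), large (359,285, partly behind the finger) and tiny (394,190). Purple is apart at (457,202), and squares at (197,280) and (277,292). Medium goes first.

Emit:
jog_arm --increments '[9,-28,25,0,0,0,9,-27,25,0,0,0,8,-27,25,0,0,0,0,0,30,0,0,0.11,0,0,30,0,0,0]'

```text
t: 5.95
position: [0.6228, -0.0616, 0.1099]
orientation: [-3.139, -0.078, -0.0]
force: [0.0, -0.0, 0.2]
finger_gap: 0.0857
gripper_force: 0.0
```

```bash
python3 - <<'E'
from h import *
f=bot.grab_frame("wrist"); C=fcloud(f); B=f["pixels"].astype(int); cv2.imwrite("pics/w3.png",f["pixels"])
m=(np.hypot(C[...,0]-.623,C[...,1]+.072)<.045)&(C[...,2]>.012)&(C[...,2]<.06)&(f["z_map"]>0)&(B[...,2]-B[...,0]>35)
q=C[m]; r=cv2.minAreaRect((q[:,:2]*1000).astype(np.float32)); print(r)
d=(np.hypot(C[...,0]-.623,C[...,1]+.072)<.09)&(C[...,2]<.012)&(f["z_map"]>0); print("mat",d.sum(),np.median(C[d],0))
to(.623,-.072,-88,.016)
E
```

```text
((625.5948486328125, -70.95743560791016), (53.43659591674805, 28.721065521240234), 5.053966999053955)
mat 31977 [ 0.63223471 -0.06752049  0.00560099]
inc mm [ 3.2 10.1 88.7] turn about tool z (rad) 0.018 q7 -0.86 pos [ 0.6199 -0.0621  0.1047] tilt [-0.007  0.001 -1.   ]
```

View pics/w3.png

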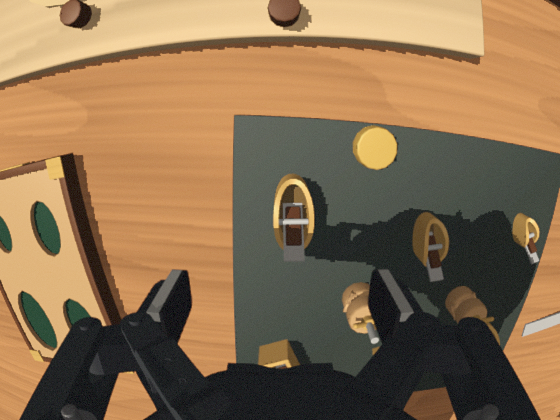

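The close view confirms medium as an oval bronze body (294,213) between the fingers; the nearby square (277,360) is clear of them. I'll descend, grip and lift.

Emit:
jog_arm --increments '[3,9,22,0,0,-0.035,0,0,22,0,0,0,0,0,22,0,0,0,0,0,21,0,0,0,0,0,0,0,0,0]'

```text
t: 6.42
position: [0.6243, -0.0735, 0.0218]
orientation: [-3.137, -0.136, 0.007]
force: [-1.1, -0.4, -0.0]
finger_gap: 0.0857
gripper_force: 0.0
```

Emit:
jog_arm --increments '[0,0,0,0,0,0,0,0,0,0,0,0,0,0,0,0,0,0,0,0,0,0,0,0,0,0,0,0,0,0]' --jaw 1

```text
t: 6.83
position: [0.6266, -0.0743, 0.0257]
orientation: [-3.138, -0.134, -0.003]
force: [-0.9, -1.8, 15.0]
finger_gap: 0.0269
gripper_force: 58.0
```

Emit:
jog_arm --increments '[0,0,0,0,0,0,0,0,0,0,0,0,0,0,0,0,0,0,0,0,0,0,0,0,0,0,0,0,0,0]'

```text
t: 7.25
position: [0.6266, -0.0745, 0.0258]
orientation: [-3.138, -0.133, -0.003]
force: [-0.3, 1.6, 9.4]
finger_gap: 0.0269
gripper_force: 58.3
```

Emit:
jog_arm --increments '[0,0,-10,0,0,0,0,0,-20,0,0,0,0,0,-30,0,0,0,0,0,-30,0,0,0,0,0,0,0,0,0]'

```text
t: 7.67
position: [0.6282, -0.0757, 0.1199]
orientation: [3.138, 0.132, 0.011]
force: [2.4, -0.6, -1.6]
finger_gap: 0.0268
gripper_force: 59.7
```

```bash
python3 - <<'E'
from h import *
f=bot.grab_frame("side"); C=cloud(f); s=bot.read_state(); p=s["position"]
B=f["pixels"].astype(int)
cv2.imwrite("pics/s1.png",cv2.resize(f["pixels"][140:300,220:380],None,fx=3.5,fy=3.5,interpolation=cv2.INTER_CUBIC))
print(p,s["finger_gap"],s["gripper_force"],s["force"],s["joints"].round(2)); to(.484,.144,-81,.09)
E
```

```text
[ 0.62746695 -0.07496579  0.11765335] 0.026692682972223544 59.68997313637374 [ 0.09352886  0.3462241  -3.26828193] [-0.36  0.71  0.62  1.94 -0.64  0.69 -0.83]
inc mm [-124.5 -230.4   26.8] turn about tool z (rad) -0.072 q7 -0.83 pos [ 0.6275 -0.075   0.1177] tilt [ 0.005 -0.    -1.   ]
```

View pics/s1.png

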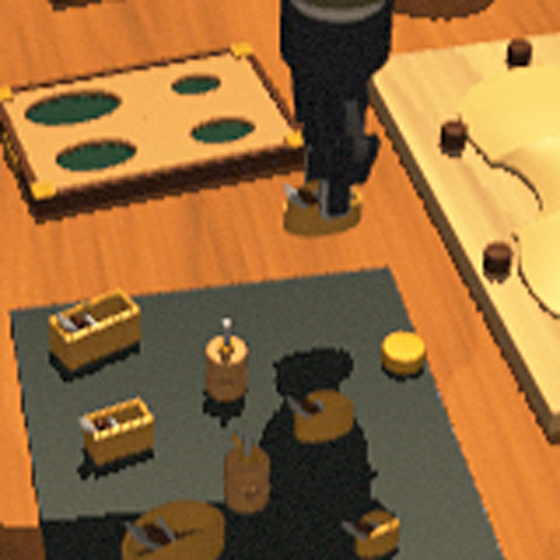

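Medium hangs level in the jaws at (325,210) in the crop, gripped about 4 mm ahead of its middle.

Emit:
jog_arm --increments '[-20,-38,0,0,0,0,-20,-38,0,0,0,0,-20,-38,0,0,0,0,-20,-38,0,0,0,0,-20,-38,0,0,0,0]'

```text
t: 8.13
position: [0.5117, 0.1022, 0.1138]
orientation: [3.139, 0.133, -0.002]
force: [0.6, -0.1, -2.5]
finger_gap: 0.0263
gripper_force: 59.7
```

Emit:
jog_arm --increments '[-20,-39,10,0,0,0,0,0,20,0,0,-0.07,0,0,20,0,0,0,0,0,0,0,0,0,0,0,0,0,0,0]'

```text
t: 8.55
position: [0.4913, 0.1349, 0.0644]
orientation: [3.132, 0.241, -0.004]
force: [0.4, -1.0, -2.0]
finger_gap: 0.0265
gripper_force: 59.8
```

```bash
python3 - <<'E'
from h import *
f=bot.grab_frame("wrist"); C=fcloud(f); B=f["pixels"].astype(int); cv2.imwrite("pics/w4.png",f["pixels"])
print(bot.read_state()["joints"].round(2)); to(.488,.1445,-81,.032)
E
```

```text
[-0.7   0.67  0.48  2.24 -0.81  0.41 -0.96]
inc mm [ -2.5 -10.6  33.1] turn about tool z (rad) -0.004 q7 -0.96 pos [0.4921 0.1345 0.0651] tilt [-0.001 -0.001 -1.   ]
```

View pics/w4.png

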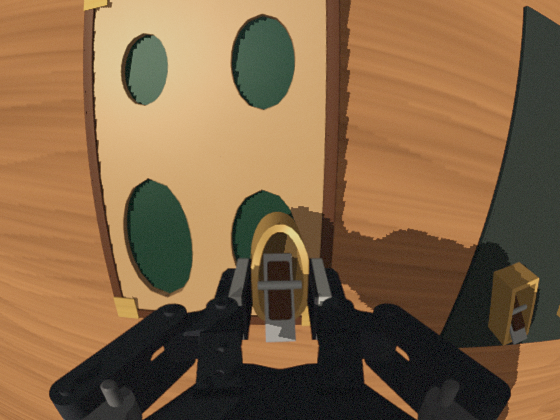

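The plane is in the jaws at (280,280), above and just right of the medium recess (262,235). I'll correct 10 mm and lower it.

Emit:
jog_arm --increments '[-3,-10,5,0,0,0,0,0,10,0,0,0,0,0,8,0,0,0,0,0,4,0,0,0,0,0,0,0,0,0]'

```text
t: 9.02
position: [0.4874, 0.1445, 0.0375]
orientation: [3.132, 0.242, -0.001]
force: [0.4, -0.2, -2.4]
finger_gap: 0.0265
gripper_force: 59.8
```

Emit:
jog_arm --increments '[0,0,1,0,0,0,0,0,1,0,0,0,0,0,1,0,0,0,0,0,0,0,0,0,0,0,0,0,0,0]'

```text
t: 9.43
position: [0.4877, 0.1447, 0.0352]
orientation: [-3.132, -0.243, -0.0]
force: [0.6, -0.1, -2.1]
finger_gap: 0.0264
gripper_force: 59.8
```

```bash
python3 -c "
from h import *
to(.488,.1445,-81,.032);print(bot.read_state()['force'])"
```

```text
inc mm [0.3 0.3 3.2] turn about tool z (rad) -0.002 q7 -0.93 pos [0.4877 0.1447 0.0352] tilt [ 0.  0. -1.]
[ 0.62783343 -0.11062289 -2.13483114]
```

Emit:
jog_arm --increments '[0,0,1,0,0,0,0,0,1,0,0,0,0,0,1,0,0,0,0,0,0,0,0,0]'

```text
t: 9.77
position: [0.4876, 0.1448, 0.0319]
orientation: [-3.132, -0.243, -0.0]
force: [0.0, -0.2, -0.6]
finger_gap: 0.0268
gripper_force: 59.9
```

Emit:
jog_arm --increments '[0,0,1,0,0,0,0,0,1,0,0,0,0,0,0,0,0,0]'

```text
t: 10.02
position: [0.4877, 0.1448, 0.0316]
orientation: [-3.13, -0.242, -0.002]
force: [-4.9, 0.3, 25.8]
finger_gap: 0.0266
gripper_force: 63.0
```

Emit:
jog_arm --increments '[0,0,-2,0,0,0,0,0,0,0,0,0]'

```text
t: 10.18
position: [0.4878, 0.1448, 0.0325]
orientation: [-3.132, -0.243, -0.001]
force: [0.2, -0.4, -2.1]
finger_gap: 0.0264
gripper_force: 59.8
```

Emit:
jog_arm --increments '[0,0,0,0,0,0,0,0,0,0,0,0,0,0,0,0,0,0,0,0,0,0,0,0]' --jaw 0.3

```text
t: 10.52
position: [0.4876, 0.1447, 0.0318]
orientation: [3.132, 0.243, -0.0]
force: [-0.3, -0.1, -0.7]
finger_gap: 0.0599
gripper_force: 0.0
```

Emit:
jog_arm --increments '[0,0,-10,0,0,0,0,0,-25,0,0,0,0,0,-40,0,0,0,0,0,-40,0,0,0,0,0,0,0,0,0]'

```text
t: 10.93
position: [0.4899, 0.1447, 0.1521]
orientation: [-3.131, -0.242, -0.01]
force: [0.4, 0.5, -0.5]
finger_gap: 0.0599
gripper_force: 0.0
```

```bash
cat > chk.py <<'E'
from h import *
import sys
x,y=float(sys.argv[1]),float(sys.argv[2])
f=bot.grab_frame("wrist"); C=fcloud(f); B=f["pixels"].astype(int); cv2.imwrite("pics/%s.png"%sys.argv[3],f["pixels"])
m=(np.hypot(C[...,0]-x,C[...,1]-y)<.045)&(C[...,2]>.024)&(C[...,2]<.07)&(f["z_map"]>0)
q=C[m]; print(len(q),[np.round(v,1) for v in cv2.minAreaRect((q[:,:2]*1000).astype(np.float32))] if len(q)>5 else "", q[:,2].max().round(3))
E
python3 chk.py .484 .144 w5;  python3 -c "
from h import *
to(.605,-.189,-81,.12);print(bot.read_state()['joints'])"
```

```text
1505 [array([484.2, 146.1]), array([58.5, 28.2]), np.float64(7.9)] 0.049
inc mm [ 62.6 348.3  29.8] turn about tool z (rad) -0.002 q7 -1.11 pos [0.4891 0.1453 0.1498] tilt [ 0.005  0.002 -1.   ]
[-0.87243154  0.55730663  0.6961927   2.19549038 -0.65065533  0.59544104
 -1.11045476]
```

View pics/w5.png

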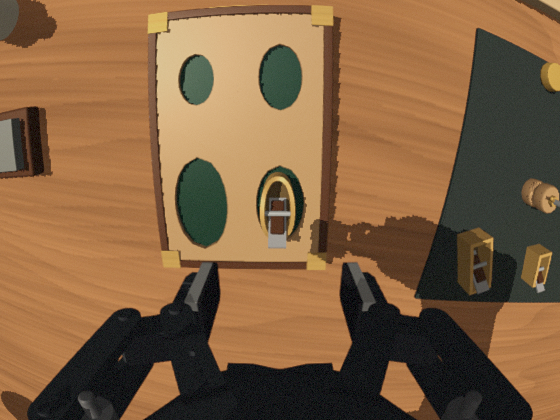

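The medium plane lies in its recess at (278,205). Its depth fit gives centre (484,146) and a flat height. Next is the small one.

Emit:
jog_arm --increments '[7,39,0,0,0,0,7,39,0,0,0,0,7,39,0,0,0,0,7,39,0,0,0,0,7,39,0,0,0,0]'

```text
t: 11.4
position: [0.5521, -0.044, 0.146]
orientation: [-3.132, -0.244, 0.002]
force: [0.9, 1.4, 0.1]
finger_gap: 0.0601
gripper_force: 0.0
```

Emit:
jog_arm --increments '[7,39,5,0,0,0,7,39,5,0,0,0,7,38,10,0,0,0,7,38,20,0,0,0,0,0,0,0,0,0]'

```text
t: 11.82
position: [0.6027, -0.1973, 0.1048]
orientation: [3.129, 0.231, -0.002]
force: [-1.0, -0.5, 0.8]
finger_gap: 0.06
gripper_force: 0.0
```

```bash
cat > fit.py <<'E'
from h import *
import sys
x,y=float(sys.argv[1]),float(sys.argv[2])
f=bot.grab_frame("wrist"); C=fcloud(f); B=f["pixels"].astype(int); cv2.imwrite("pics/%s.png"%sys.argv[3],f["pixels"])
m=(np.hypot(C[...,0]-x,C[...,1]-y)<.045)&(C[...,2]>.013)&(C[...,2]<.06)&(f["z_map"]>0)&(B[...,2]-B[...,0]>35)
k,l,s,_=cv2.connectedComponentsWithStats(cv2.morphologyEx(m.astype(np.uint8),cv2.MORPH_CLOSE,np.ones((5,5)))); i=1+np.argmax(s[1:,4])
q=C[m&(l==i)]; print(len(q),[np.round(v,1) for v in cv2.minAreaRect((q[:,:2]*1000).astype(np.float32))],"xmax",q[:,0].max().round(4),s[i])
m=(np.hypot(C[...,0]-x,C[...,1]-y)<.045)&(C[...,2]>.013)&(C[...,2]<.06)&(f["z_map"]>0); q=C[m]; print("all",q[:,0].min().round(4),q[:,0].max().round(4),q[:,1].min().round(4),q[:,1].max().round(4))
to(x,y,float(sys.argv[4]),.017); print(bot.read_state()["joints"].round(2))
E
python3 fit.py .605 -.189 w6 -81
```

```text
1039 [array([ 606.8, -189.1]), array([40.4, 22.1]), np.float64(7.8)] xmax 0.6268 [ 253  182   32   61 1139]
all 0.5772 0.6268 -0.2015 -0.1775
inc mm [ 3.9 -4.2 88.3] turn about tool z (rad) -0.008 q7 -0.59 pos [ 0.602  -0.1936  0.1053] tilt [-0.003 -0.001 -1.   ]
[-0.15  0.72  0.58  1.94 -0.62  0.67 -0.59]
```

Emit:
jog_arm --increments '[4,-4,22,0,0,0,0,0,22,0,0,0,0,0,22,0,0,0,0,0,22,0,0,0,0,0,0,0,0,0]'

```text
t: 12.28
position: [0.6041, -0.1818, 0.0158]
orientation: [-3.129, -0.245, 0.009]
force: [-0.8, 1.3, 0.1]
finger_gap: 0.0598
gripper_force: 0.0
```

Emit:
jog_arm --increments '[0,0,0,0,0,0,0,0,0,0,0,0,0,0,0,0,0,0,0,0,0,0,0,0,0,0,0,0,0,0]' --jaw 1

```text
t: 12.7
position: [0.6072, -0.1843, 0.0214]
orientation: [3.132, 0.243, 0.003]
force: [-0.5, 0.3, 6.2]
finger_gap: 0.0207
gripper_force: 58.4
```

Emit:
jog_arm --increments '[0,0,0,0,0,0,0,0,0,0,0,0]'

```text
t: 12.87
position: [0.6072, -0.1843, 0.0214]
orientation: [3.132, 0.243, 0.003]
force: [-0.8, -0.2, 6.7]
finger_gap: 0.0209
gripper_force: 58.4
```

Emit:
jog_arm --increments '[0,0,-10,0,0,0,0,0,-20,0,0,0,0,0,-30,0,0,0,0,0,-30,0,0,0,0,0,0,0,0,0]'

```text
t: 13.28
position: [0.6086, -0.1856, 0.1158]
orientation: [3.13, 0.242, 0.011]
force: [0.4, 0.6, -1.6]
finger_gap: 0.0206
gripper_force: 58.8
```

```bash
python3 -c "
from h import *
to(.597,.1613,-81,.028)"
```

```text
inc mm [  41.2 -344.8   87. ] turn about tool z (rad) -0.003 q7 -0.61 pos [ 0.6086 -0.1856  0.1158] tilt [ 0.007 -0.002 -1.   ]
```

Emit:
jog_arm --increments '[5,-38,0,0,0,0,5,-38,0,0,0,0,5,-38,0,0,0,0,5,-38,0,0,0,0,5,-38,0,0,0,0]'

```text
t: 13.7
position: [0.6015, 0.0092, 0.1105]
orientation: [-3.132, -0.242, -0.001]
force: [1.3, 0.3, -1.7]
finger_gap: 0.0209
gripper_force: 58.8
```

Emit:
jog_arm --increments '[4,-38,0,0,0,0,4,-39,0,0,0,0,4,-39,10,0,0,0,4,-39,20,0,0,0,0,0,20,0,0,0]'

```text
t: 14.12
position: [0.5929, 0.1718, 0.0605]
orientation: [-3.125, -0.26, -0.001]
force: [-0.7, 2.0, -2.5]
finger_gap: 0.0205
gripper_force: 58.9
```

Emit:
jog_arm --increments '[0,0,0,0,0,0,0,0,0,0,0,0]'

```text
t: 14.28
position: [0.5932, 0.1608, 0.0609]
orientation: [3.131, 0.244, -0.002]
force: [-0.5, -0.5, -0.7]
finger_gap: 0.0206
gripper_force: 58.9
```

```bash
python3 -c "
from h import *
to(.597,.1613,-81,.028)"
```

```text
inc mm [ 3.9  0.  32.9] turn about tool z (rad) -0.002 q7 -1.04 pos [0.5932 0.1608 0.0609] tilt [-0.001 -0.001 -1.   ]
```

Emit:
jog_arm --increments '[4,0,10,0,0,0,0,0,10,0,0,0,0,0,6,0,0,0,0,0,3,0,0,0,0,0,0,0,0,0]'

```text
t: 14.7
position: [0.5976, 0.1606, 0.0313]
orientation: [3.132, 0.241, -0.002]
force: [0.5, 0.6, -1.3]
finger_gap: 0.0209
gripper_force: 58.9
```

Emit:
jog_arm --increments '[0,0,1,0,0,0,0,0,1,0,0,0,0,0,1,0,0,0,0,0,0,0,0,0]'

```text
t: 15.03
position: [0.5979, 0.1615, 0.029]
orientation: [-3.132, -0.243, -0.0]
force: [-0.2, 0.4, -0.1]
finger_gap: 0.0205
gripper_force: 58.9
```

Emit:
jog_arm --increments '[0,0,1,0,0,0,0,0,0,0,0,0]'

```text
t: 15.2
position: [0.5979, 0.1616, 0.0279]
orientation: [-3.132, -0.243, -0.0]
force: [-0.8, 0.1, -0.9]
finger_gap: 0.0207
gripper_force: 58.9
```

Emit:
jog_arm --increments '[0,0,1,0,0,0,0,0,0,0,0,0]'

```text
t: 15.37
position: [0.598, 0.1615, 0.0275]
orientation: [-3.132, -0.243, -0.001]
force: [-1.9, 0.5, 4.9]
finger_gap: 0.021
gripper_force: 59.5
```

Emit:
jog_arm --increments '[0,0,0.5,0,0,0,0,0,0,0,0,0]'

```text
t: 15.53
position: [0.598, 0.1615, 0.0274]
orientation: [-3.131, -0.243, -0.001]
force: [-1.9, -0.4, 10.8]
finger_gap: 0.021
gripper_force: 60.1
```

Emit:
jog_arm --increments '[0,0,-0.5,0,0,0,0,0,0,0,0,0,0,0,0,0,0,0,0,0,0,0,0,0]' --jaw 0.4

```text
t: 15.87
position: [0.5979, 0.1615, 0.0269]
orientation: [3.132, 0.243, 0.0]
force: [0.1, 0.1, 0.4]
finger_gap: 0.0512
gripper_force: 0.0
```

Emit:
jog_arm --increments '[0,0,-10,0,0,0,0,0,-25,0,0,0,0,0,-40,0,0,0,0,0,-40,0,0,0,0,0,0,0,0,0]'

```text
t: 16.28
position: [0.6011, 0.1609, 0.149]
orientation: [-3.131, -0.241, -0.013]
force: [1.2, -0.5, 0.7]
finger_gap: 0.0509
gripper_force: 0.0
```

```bash
python3 chk.py .595 .161 w7;  python3 -c "
from h import *
to(.614,-.301,-76,.12)"
```

```text
1098 [array([592. , 158.9]), array([50.1, 22.4]), np.float64(8.1)] 0.047
inc mm [-57.5 459.2  25.5] turn about tool z (rad) -0.09 q7 -1.13 pos [0.5999 0.1615 0.1463] tilt [ 0.006  0.002 -1.   ]
```

Emit:
jog_arm --increments '[-5,38,0,0,0,0,-5,38,0,0,0,0,-5,38,0,0,0,0,-5,38,0,0,0,0,-5,38,0,0,0,0]'

```text
t: 16.75
position: [0.6018, -0.0316, 0.1417]
orientation: [-3.132, -0.244, 0.001]
force: [0.8, -0.4, -0.1]
finger_gap: 0.051
gripper_force: 0.0
```

Emit:
jog_arm --increments '[-5,38,0,0,0,0,-5,38,0,0,0,0,-5,38,0,0,0,0,-5,38,0,0,0,0,-5,38,0,0,0,0]'

```text
t: 17.17
position: [0.6064, -0.2234, 0.1417]
orientation: [-3.132, -0.243, 0.001]
force: [0.3, -0.5, 0.3]
finger_gap: 0.0513
gripper_force: 0.0
```

Emit:
jog_arm --increments '[-4,38,10,0,0,0,-4,38,20,0,0,0,0,0,10,0,0,-0.09,0,0,0,0,0,0]'

```text
t: 17.5
position: [0.6084, -0.2991, 0.1002]
orientation: [-3.117, -0.383, 0.006]
force: [-0.6, 0.4, -0.7]
finger_gap: 0.051
gripper_force: 0.0
```

```bash
python3 fit.py .614 -.301 w8 -76
```

```text
741 [array([ 615.7, -301.3]), array([31.5, 17.4]), np.float64(15.4)] xmax 0.631 [273 187  26  51 824]
all 0.5892 0.631 -0.3134 -0.2914
inc mm [ 3.7  5.1 84.2] turn about tool z (rad) -0.003 q7 -0.41 pos [ 0.6094 -0.2971  0.1012] tilt [-0.003  0.002 -1.   ]
[ 0.03  0.76  0.56  1.83 -0.59  0.72 -0.41]
```

View pics/w8.png

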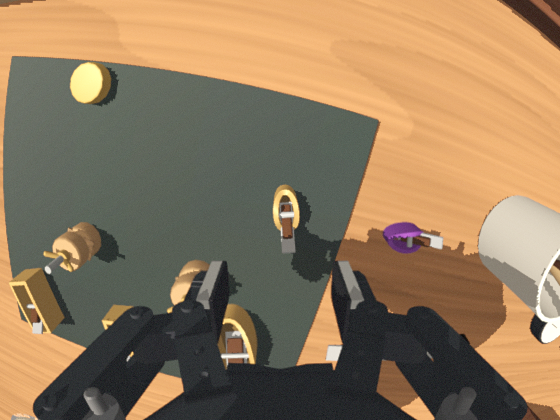

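Tiny is the bronze oval at (286,210), between the fingers. The purple one at (403,238) is well outside.

Emit:
jog_arm --increments '[5,5,22,0,0,0,0,0,22,0,0,0,0,0,22,0,0,0,0,0,19,0,0,0,0,0,0,0,0,0]'

```text
t: 17.97
position: [0.6159, -0.2971, 0.0148]
orientation: [-3.114, -0.383, 0.006]
force: [-0.0, 0.6, 0.9]
finger_gap: 0.0515
gripper_force: 0.0
```

Emit:
jog_arm --increments '[0,0,0,0,0,0,0,0,0,0,0,0,0,0,0,0,0,0,0,0,0,0,0,0,0,0,0,0,0,0]' --jaw 1

```text
t: 18.38
position: [0.6179, -0.3003, 0.0194]
orientation: [3.117, 0.384, 0.004]
force: [-1.6, 2.4, 7.3]
finger_gap: 0.0155
gripper_force: 58.8
```

Emit:
jog_arm --increments '[0,0,0,0,0,0,0,0,0,0,0,0]'

```text
t: 18.55
position: [0.6179, -0.3003, 0.0194]
orientation: [3.118, 0.384, 0.004]
force: [-1.1, 2.6, 8.2]
finger_gap: 0.0159
gripper_force: 58.8
```

Emit:
jog_arm --increments '[0,0,-10,0,0,0,0,0,-20,0,0,0,0,0,-30,0,0,0,0,0,-30,0,0,0,0,0,0,0,0,0.08]'

```text
t: 18.97
position: [0.6189, -0.3027, 0.1145]
orientation: [3.127, 0.258, 0.011]
force: [0.2, -0.9, 0.0]
finger_gap: 0.0153
gripper_force: 58.8
```

```bash
python3 -c "
from h import *
to(.586,.2333,-81,.0258)"
```

```text
inc mm [  54.8 -534.6   86.6] turn about tool z (rad) 0.007 q7 -0.47 pos [ 0.6189 -0.3027  0.1145] tilt [ 0.008 -0.003 -1.   ]
```

Emit:
jog_arm --increments '[4,-38,0,0,0,0,4,-38,0,0,0,0,4,-38,0,0,0,0,4,-38,0,0,0,0,4,-38,0,0,0,0]'

```text
t: 19.38
position: [0.6051, -0.1081, 0.1087]
orientation: [-3.131, -0.257, -0.002]
force: [1.2, 0.8, -1.0]
finger_gap: 0.0157
gripper_force: 58.8
```

Emit:
jog_arm --increments '[4,-38,0,0,0,0,4,-38,0,0,0,0,4,-38,0,0,0,0,4,-38,0,0,0,0,4,-38,0,0,0,0]'

```text
t: 19.8
position: [0.5937, 0.0829, 0.1087]
orientation: [-3.13, -0.258, -0.002]
force: [0.6, -0.1, -0.9]
finger_gap: 0.0156
gripper_force: 58.8
```

Emit:
jog_arm --increments '[4,-38,0,0,0,0,4,-38,0,0,0,0,4,-38,0,0,0,0,3,-38,10,0,0,0,0,0,20,0,0,0]'

```text
t: 20.22
position: [0.5833, 0.2445, 0.079]
orientation: [-3.123, -0.275, -0.004]
force: [0.7, 1.2, -0.0]
finger_gap: 0.0156
gripper_force: 58.9
```

Emit:
jog_arm --increments '[0,0,10,0,0,0,0,0,0,0,0,0,0,0,0,0,0,0]'

```text
t: 20.47
position: [0.584, 0.2317, 0.0682]
orientation: [3.13, 0.255, -0.0]
force: [0.1, -0.5, 0.4]
finger_gap: 0.0156
gripper_force: 58.9
```

```bash
python3 -c "
from h import *
to(.586,.2333,-81,.0258)"
```

```text
inc mm [ 2.2 -1.3 42.4] turn about tool z (rad) 0.005 q7 -1.14 pos [0.584  0.2317 0.0682] tilt [-0.    -0.001 -1.   ]
```

Emit:
jog_arm --increments '[2,-1,12,0,0,0,0,0,12,0,0,0,0,0,10,0,0,0,0,0,4,0,0,0,0,0,0,0,0,0]'

```text
t: 20.88
position: [0.585, 0.234, 0.0282]
orientation: [3.13, 0.257, -0.003]
force: [-0.3, 0.8, 0.6]
finger_gap: 0.0153
gripper_force: 58.8
```

Emit:
jog_arm --increments '[0,0,1,0,0,0,0,0,1,0,0,0,0,0,1,0,0,0,0,0,0,0,0,0]'

```text
t: 21.22
position: [0.5857, 0.2349, 0.0268]
orientation: [-3.131, -0.259, -0.001]
force: [-0.3, -0.1, -0.7]
finger_gap: 0.0152
gripper_force: 58.8
```

Emit:
jog_arm --increments '[0,0,1,0,0,0,0,0,0,0,0,0]'

```text
t: 21.38
position: [0.5856, 0.2349, 0.0257]
orientation: [-3.131, -0.259, -0.0]
force: [-0.6, -0.7, -0.3]
finger_gap: 0.0155
gripper_force: 58.8
```

Emit:
jog_arm --increments '[0,0,0.5,0,0,0,0,0,0,0,0,0]'

```text
t: 21.55
position: [0.5857, 0.2349, 0.0255]
orientation: [-3.131, -0.259, -0.0]
force: [-0.9, -0.7, 3.1]
finger_gap: 0.0151
gripper_force: 59.3
```

Emit:
jog_arm --increments '[0,0,0,0,0,0,0,0,0,0,0,0,0,0,0,0,0,0,0,0,0,0,0,0]' --jaw 0.3

```text
t: 21.88
position: [0.5856, 0.2348, 0.0251]
orientation: [3.131, 0.259, 0.0]
force: [-0.7, -0.1, -0.5]
finger_gap: 0.0595
gripper_force: 0.0
```

Emit:
jog_arm --increments '[0,0,-10,0,0,0,0,0,-25,0,0,0,0,0,-40,0,0,0,0,0,-40,0,0,0,0,0,0,0,0,0]'

```text
t: 22.3
position: [0.589, 0.2345, 0.1474]
orientation: [-3.129, -0.256, -0.013]
force: [1.3, 0.7, -0.2]
finger_gap: 0.0598
gripper_force: 0.0
```

```bash
python3 chk.py .584 .233 w9;  python3 -c "
from h import *
to(.481,-.287,-73,.12)"
```

```text
756 [array([577.9, 233.1]), array([43. , 17.6]), np.float64(9.0)] 0.044
inc mm [-190.9  497.5   22.6] turn about tool z (rad) -0.132 q7 -1.22 pos [0.5878 0.235  0.1447] tilt [ 0.006  0.003 -1.   ]
```

Emit:
jog_arm --increments '[-14,36,0,0,0,0,-14,36,0,0,0,0,-14,36,0,0,0,0,-14,36,0,0,0,0,-14,36,0,0,0,0]'

```text
t: 22.77
position: [0.545, 0.0443, 0.14]
orientation: [3.131, 0.259, -0.001]
force: [0.8, -0.6, -0.6]
finger_gap: 0.0597
gripper_force: 0.0
```

Emit:
jog_arm --increments '[-14,36,0,0,0,0,-14,36,0,0,0,0,-14,36,0,0,0,0,-14,36,0,0,0,0,-14,36,0,0,0,0]'

```text
t: 23.18
position: [0.5056, -0.1449, 0.1401]
orientation: [-3.131, -0.259, 0.001]
force: [1.0, -0.7, -0.9]
finger_gap: 0.0599
gripper_force: 0.0
```

Emit:
jog_arm --increments '[-13,35,0,0,0,0,-13,35,0,0,0,0,-13,35,0,0,0,0,-13,32,0,0,0,-0.12,0,0,0,0,0,0]'

```text
t: 23.6
position: [0.4746, -0.2955, 0.141]
orientation: [3.105, 0.441, -0.0]
force: [-0.5, -0.5, 0.2]
finger_gap: 0.0598
gripper_force: 0.0
```

```bash
python3 fit.py .481 -.287 w10 -73; python3 - <<'E'
from h import *
f=bot.grab_frame("wrist");C=fcloud(f)
m=(np.hypot(C[...,0]-.53,C[...,1]+.25)<.04)&(C[...,2]>.048)&(C[...,2]<.08)&(f["z_map"]>0); q=C[m]; print(len(q),q.min(0).round(3),q.max(0).round(3))
E
```

```text
1372 [array([ 482.6, -288.4]), array([68.1, 35.6]), np.float64(17.3)] xmax 0.5154 [ 251  150   46   85 1425]
all 0.4472 0.5154 -0.3109 -0.2677
inc mm [  6.5  -3.2 123.5] turn about tool z (rad) -0.018 q7 -0.27 pos [ 0.4757 -0.2917  0.1405] tilt [ 0.    -0.002 -1.   ]
[ 0.06  0.59  0.57  2.09 -0.55  0.61 -0.27]
368 [ 0.528 -0.26   0.048] [ 0.547 -0.233  0.072]
```

View pics/w10.png

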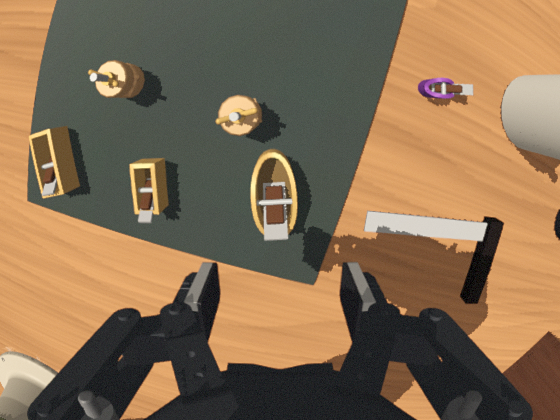

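Large is at (274,195). The bottle (240,115) and the short square (148,187) are clear of the finger paths, so I'll descend.

Emit:
jog_arm --increments '[5,-1.5,30,0,0,-0.018,0,0,30,0,0,0,0,0,30,0,0,0,0,0,20,0,0,0,0,0,12,0,0,0]'

```text
t: 24.12
position: [0.4817, -0.2814, 0.0156]
orientation: [-3.102, -0.476, 0.004]
force: [0.2, -0.3, 0.5]
finger_gap: 0.0599
gripper_force: 0.0
```

Emit:
jog_arm --increments '[0,0,0,0,0,0,0,0,0,0,0,0]'

```text
t: 24.28
position: [0.4821, -0.2827, 0.0177]
orientation: [-3.104, -0.475, 0.002]
force: [-0.2, -0.0, -0.2]
finger_gap: 0.0598
gripper_force: 0.0
```

Emit:
jog_arm --increments '[0,0,0,0,0,0,0,0,0,0,0,0,0,0,0,0,0,0,0,0,0,0,0,0,0,0,0,0,0,0]' --jaw 1

```text
t: 24.7
position: [0.4833, -0.2848, 0.0197]
orientation: [3.103, 0.473, 0.004]
force: [0.5, -1.6, 4.9]
finger_gap: 0.0341
gripper_force: 59.7
```

Emit:
jog_arm --increments '[0,0,0,0,0,0,0,0,0,0,0,0]'

```text
t: 24.87
position: [0.4833, -0.2848, 0.0197]
orientation: [3.104, 0.473, 0.004]
force: [0.4, -1.8, 5.7]
finger_gap: 0.0341
gripper_force: 59.8
```

Emit:
jog_arm --increments '[0,0,-10,0,0,0,0,0,-20,0,0,0,0,0,-30,0,0,0,0,0,-35,0,0,0.07,0,0,0,0,0,0.07]'

```text
t: 25.28
position: [0.4836, -0.2853, 0.119]
orientation: [3.129, 0.249, 0.01]
force: [1.4, -0.5, -3.9]
finger_gap: 0.0342
gripper_force: 60.9
```

```bash
python3 -c "
from h import *
to(.4755,.2165,-81,.0261)"
```

```text
inc mm [  70.8 -497.    91.9] turn about tool z (rad) 0.002 q7 -0.33 pos [ 0.4836 -0.2853  0.119 ] tilt [ 0.006 -0.002 -1.   ]
```

Emit:
jog_arm --increments '[5,-38,0,0,0,0,5,-38,0,0,0,0,5,-38,0,0,0,0,5,-38,0,0,0,0,5,-38,0,0,0,0]'

```text
t: 25.7
position: [0.4754, -0.0904, 0.1141]
orientation: [-3.13, -0.255, -0.001]
force: [2.0, 0.6, -2.9]
finger_gap: 0.0341
gripper_force: 61.1
```

Emit:
jog_arm --increments '[5,-38,0,0,0,0,5,-38,0,0,0,0,5,-38,0,0,0,0,5,-38,0,0,0,0,5,-38,0,0,0,0]'

```text
t: 26.12
position: [0.469, 0.1013, 0.114]
orientation: [-3.13, -0.256, -0.0]
force: [0.6, 0.7, -3.9]
finger_gap: 0.0342
gripper_force: 61.1
```

Emit:
jog_arm --increments '[7,-39,0,0,0,0,7,-39,0,0,0,0,7,-39,0,0,0,0,0,0,10,0,0,0,0,0,20,0,0,0]'

```text
t: 26.53
position: [0.4715, 0.2224, 0.0844]
orientation: [-3.128, -0.267, -0.004]
force: [-0.1, 0.2, -4.4]
finger_gap: 0.0343
gripper_force: 61.3
```

Emit:
jog_arm --increments '[0,0,10,0,0,0,0,0,0,0,0,0,0,0,0,0,0,0]'

```text
t: 26.78
position: [0.4712, 0.2176, 0.0735]
orientation: [-3.131, -0.255, 0.002]
force: [-0.5, -0.2, -3.2]
finger_gap: 0.0343
gripper_force: 61.2
```

```bash
python3 -c "
from h import *
to(.4755,.2165,-81,.0261)"
```

```text
inc mm [ 4.2  1.8 47.4] turn about tool z (rad) 0.006 q7 -1.06 pos [0.4712 0.2176 0.0735] tilt [-0.001  0.    -1.   ]
```

Emit:
jog_arm --increments '[4,2,14,0,0,0,0,0,14,0,0,0,0,0,10,0,0,0,0,0,5,0,0,0,0,0,0,0,0,0]'

```text
t: 27.2
position: [0.476, 0.2161, 0.0303]
orientation: [-3.131, -0.254, 0.0]
force: [0.5, -0.3, -3.3]
finger_gap: 0.0343
gripper_force: 61.3
```

Emit:
jog_arm --increments '[0,0,1,0,0,0,0,0,1,0,0,0,0,0,1,0,0,0,0,0,0,0,0,0]'

```text
t: 27.53
position: [0.4761, 0.2166, 0.0274]
orientation: [-3.131, -0.256, -0.001]
force: [0.7, 0.4, -3.1]
finger_gap: 0.0348
gripper_force: 61.3
```

Emit:
jog_arm --increments '[0,0,1,0,0,0,0,0,0,0,0,0]'

```text
t: 27.7
position: [0.4759, 0.2166, 0.0262]
orientation: [-3.131, -0.256, -0.0]
force: [-0.2, 0.6, -3.1]
finger_gap: 0.0343
gripper_force: 61.3
```

Emit:
jog_arm --increments '[0,0,1,0,0,0,0,0,0,0,0,0]'

```text
t: 27.87
position: [0.4759, 0.2165, 0.0257]
orientation: [-3.13, -0.255, -0.0]
force: [-1.3, 0.3, 6.0]
finger_gap: 0.0342
gripper_force: 62.3
```

Emit:
jog_arm --increments '[0,0,0.5,0,0,0,0,0,0,0,0,0]'

```text
t: 28.03
position: [0.4759, 0.2165, 0.0256]
orientation: [-3.13, -0.255, -0.001]
force: [-3.7, -0.2, 13.4]
finger_gap: 0.0345
gripper_force: 63.4
```

Emit:
jog_arm --increments '[0,0,-0.5,0,0,0,0,0,0,0,0,0,0,0,0,0,0,0,0,0,0,0,0,0]' --jaw 0.3

```text
t: 28.37
position: [0.476, 0.2165, 0.0251]
orientation: [3.131, 0.255, 0.0]
force: [0.1, 0.3, 0.1]
finger_gap: 0.0601
gripper_force: 0.0
```

Emit:
jog_arm --increments '[0,0,-10,0,0,0,0,0,-25,0,0,0,0,0,-40,0,0,0,0,0,-40,0,0,0,0,0,0,0,0,0]'

```text
t: 28.78
position: [0.4784, 0.2166, 0.1453]
orientation: [-3.129, -0.254, -0.01]
force: [0.7, 0.4, -0.2]
finger_gap: 0.0596
gripper_force: 0.0
```

```bash
for a in ".472 .216 w11" ".484 .144 w12" ".595 .161 w13" ".584 .233 w14"; do python3 chk.py $a; done; python3 - <<'E'
from h import *
f=bot.grab_frame("scene"); cv2.imwrite("pics/c2.png",cv2.resize(f["pixels"][130:410,120:400],None,fx=2.1,fy=2.1))
E
```

```text
2253 [array([474.4, 216.4]), array([68.8, 35.9]), np.float64(11.3)] 0.054
1826 [array([484. , 146.4]), array([58. , 28.9]), np.float64(8.6)] 0.05
1332 [array([591.9, 159.1]), array([49.4, 23.7]), np.float64(9.3)] 0.046
803 [array([578. , 232.6]), array([41.7, 17.2]), np.float64(9.6)] 0.044
```

View pics/w11.png

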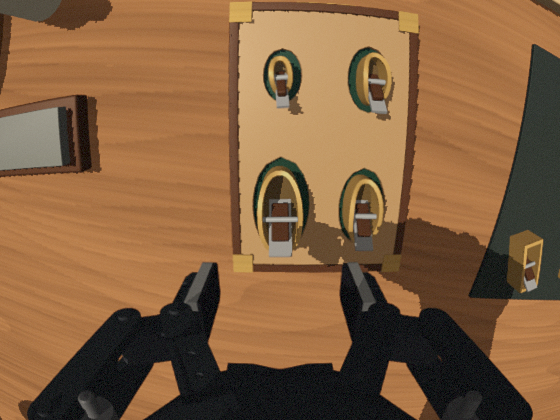

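View pics/c2.png

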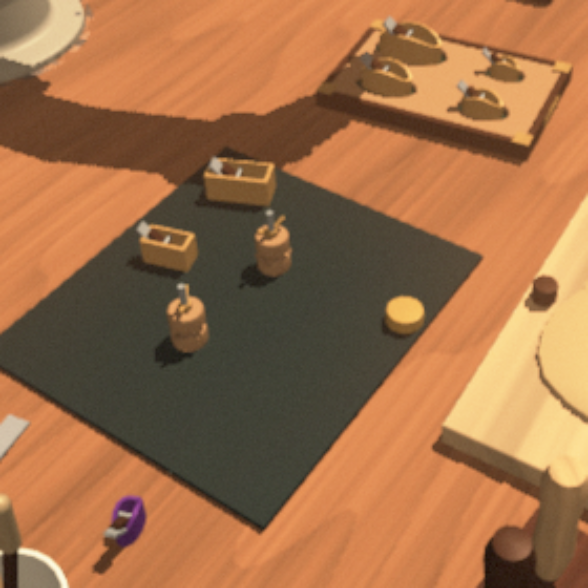

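All four planes lie in their recesses: tiny (282,75), small (372,80), large (280,205), medium (362,208) in the wrist view. The squares, bottles, disc and purple plane are unmoved in the scene view, and the gripper is open and clear.

```bash
python3 -c "
from workcell import bot
print(bot.hand_in())"
```

```text
the job is handed in; nothing more can be done
None
```

The four oval planes each lie flat in their matching recess, the square-ended planes and look-alikes were left untouched, and I handed the job in at about 29 s with the gripper open and clear.

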